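# Feed one connector from the magazine to the pick-up stop

## Task

Press the black plunger of the connector feeder all the way down once, so that it ejects a single connector onto the ledge, and let it spring back up. Then, with a fingertip, push that connector along the ledge into the pick-up pocket until its end rests against the stop. Do not grasp or lift anything, leave the other connectors in the magazine and do not disturb the things lying around.

Things in the scene. Friction and masses are not known exactly. Their poses are not given: they have to be found in the camera images.
- feeder: plain aluminium magazine feeder, fixed on the bench, base 10 mm high. Origin: on the bench top under the centre of the connector stack; z up; parts come out to -x; y along the outfeed ledge. Magazine: C-shaped ends at y = -56 and +56 mm, 54 mm high, front face at x = -10 mm, open on top. Plunger bridge behind it: x 36 to 62, y -39 to +39 mm, 58 mm high; bush on it 66 mm
- plunger (a joint): travel of the plunger in m: 0 = up (rest), 0.020 = fully down on a firm stop. Straight down; springs back up by itself within half a second. Pressing takes 3 N at the start, 7 N at the bottom, a little more when fast
- plunger_top (a point): centre of the top of the plunger's black palm cap (34 mm across, the highest thing on the feeder, at x = +49 mm, y = 0, z = 98 mm of the feeder at rest); goes down 20 mm when pressed
- ejector (a joint): travel of the steel ejector blade under the stack in m, always 1.6 x the plunger's: 0 = back, 0.032 = out. It pushes only the bottom connector out to -x through the 15 mm gap under the magazine's front. When it is back, the next connector drops down; a second press would eject that too
- ledge_out (a point): point on the ledge's top (10 mm over the bench) where the middle of the ejected connector comes to lie, at x = -29 mm, y = 0 of the feeder. The ledge is flat, x -38 to -14, y -67 to +155 mm, open at its -y end; along its front runs a lip, x -43 to -38 mm, rising 3 mm over the ledge
- pocket_mouth (a point): middle of the mouth of the pick-up pocket, on the ledge's top, at x = -29, y = +66 mm of the feeder. From here to +y a rear guide (x -21 to -18 mm, 10 mm high over the ledge, flared at the mouth) and the front lip make the ledge a 17 mm wide pocket, closed by the end stop
- connector_1: the bottom connector of the stack at the start, the one to be ejected: ivory 96-way board connector, 103 mm long (a 94.5 x 11.6 x 13 mm bar with a 4 mm long, 7.5 mm high ear at each end), about 18 g (an ear's end is 51.5 mm from the middle). Origin: centre of its underside; y along its length, z up
- connector_2: the second connector of the stack, same shape and axes; it drops to the bottom of the magazine (underside 10 mm over the bench) after the press and stays there
- connector_3: the top connector of the stack, same shape and axes; stays in the magazine
- end_stop: dark steel block 14 x 14 x 14 mm with a thumb screw on top (22 mm in all), clamped on the ledge at the +y end of the pocket, at y = 119 to 141 mm of the feeder, differing from run to run. Origin: centre of its underside; axes as the feeder's. A nose at its top reaches 12.5 mm from the origin to -y; it meets the bar's end above the ear: the connector's middle is then 59.8 mm from the origin
- tweezers: bystander: steel tweezers, 125 mm, lying in front of the ledge. Origin: centre of the underside
- cutters: bystander: side cutters with yellow grips, 118 x 90 mm, 13 mm high, lying at the -y side of the feeder. Origin: centre of the underside
- loupe: bystander: black eye loupe, 36 mm across, 26 mm high, standing behind the pick-up pocket. Origin: centre of the underside
- tape_roll: bystander: amber tape roll, 48 mm across, 19 mm high, behind the feeder at its -y side. Origin: centre of the underside
- eraser_block: bystander: eraser 42 x 47 x 12 mm, in front of the ledge at its +y end. Origin: centre of the underside
- red_screwdriver: bystander: screwdriver with red handle, 167 mm, 17 mm high, lying behind the feeder. Origin: centre of the underside
- syringe: bystander: flux syringe, 149 mm, 18 mm high, lying in front of the feeder at its -y side. Origin: centre of the underside

How it is judged:
By the outcome, as a careful person would: the job done as asked, in the order asked, and still so for the second after the job is handed in, with the robot touching nothing.
It also fails if it takes over 42 s, if anything falls off the work surface, if the arm or the gripper's body presses on something with over 40 N, if the wrist force passes 120 N, or if a joint passes its speed limit or range.

## Robot

A 7-joint arm with a two-finger parallel gripper is mounted at the origin on a cart in front of the work surface, level with it; the furniture and walls round the work are solid. World frame = base frame: x ahead of the robot, y to its left, z up, the work surface at z = 0. Lengths are in m, angles in rad, forces in N, time in s.
With the tool pointing down it reaches from about 0.425 to 0.875 m from the base axis. Payload 4.7 kg.
Tool frame: the origin (TCP) lies at the very end of the fingers, on their centre line; the grasp point (between the pads) lies 19 mm behind it (grip_point_offset is the distance from the TCP to the grasp point, in m); x points along the fingers, z is the direction in which the jaws open and shut, and the axes are right-handed (so a half turn about x gives the same grasp; the last joint's range is limited). The gripper opens to 87 mm and grips with 3 to 60 N. Pads are 19 mm wide; open, the fingers measure 117 mm over their backs; the gripper's body (75 mm by 190 mm) begins 51 mm behind the grasp point.
Start: joints at [-1.234, 0.321, -0.07, 1.45, 0.023, 1.371, -0.057], TCP at [0.206, 0.616, 0.223] pointing down, gripper open.
Joint ranges: [-2.86, 2.86], [-0.3, 2.09], [-1.38, 1.24], [0.06, 2.45], [-1.56, 4.7], [0.09, 2.05], [-2.69, 2.69]. Speed limits (rad/s): [2.57, 2.57, 3.14, 3.14, 3.14, 3.14, 3.14].

## Interface

Orientations are given as a rotation vector (axis times angle).
In Python, from bench import get_state, get_image, calibration, close_job, grip_point_offset gives the robot as it stands.
- The arm moves only by the tool play_rows, never from a script. Its argument "targets" is a list of rows, each an object with "claw": the closure, from 0 (fully open) to 1 (shut); "linear": the shift along the tool's x, y, z as a fraction of full scale, a list of three; "rotation": the turn, a rotation vector about the tool's x, y, z as a fraction of full scale, a list of three. In form: [{"claw": claw, "linear": [x, y, z], "rotation": [wx, wy, wz]}, ...]. A call has 1 to 10 rows; each row shifts and turns the pose as measured when the row begins, along the tool's axes as they then stand; what a row does not reach is not made up. Full scale, the value 1, is 2.5 cm for a shift and 90 degrees for a turn. A row lasts 1/12 s, in which the tool goes at most 41.7 mm and 7.16 degrees, less where a joint would pass 70% of its speed; a pose out of reach is approached as far as the arm can. A call with a number of a shift or a turn outside -1 to 1 is refused whole. A call with a gripper value outside its range is refused whole. The fingers move at their own pace and stop on an object; "newtons" is the grip in N (left out, the last holds). Time passes only in rows, so rows that do not move let the fingers close. It gives the time, the measured TCP pose, the force and the opening at its end, in the units of the state.
- get_state(): the state, without advancing time (a new reading comes with each control period).
- get_image(name): name is "scene" or "side" or "wrist"; returns the picture (420x560x3 uint8, blue, green, red); there is no depth.
- calibration(name): a dict with "fx", "fy", "cx", "cy" (pixels), "rvec" (rotation vector, rad) and "tvec" (3), from world to camera coordinates, as OpenCV has them; the wrist camera has in their place "hand_eye" (4x4, takes a point from camera to tool coordinates, whose origin is the TCP and whose axes are the tool frame's). Camera axes: x right, y down, z forward; pixel columns grow to the right and rows downward; lengths in m; the calibration is good to about 2 mm. A picture is of the moment at which its call begins: read the wrist's pose just before it. calibration takes no time and is no camera call.
- close_job(): hands the job in, once; it reports no verdict.
The state is a dict: "time": time; "joint_positions": joint angles; "qd": joint speeds; "joint_torque": joint torques, N m; "position": TCP position; "tool_rot": TCP orientation; "ft_force": force on the tool from outside, world axes, zero at the start; "torque": the same for the moment, N m; "grip_width": opening from 0.0 (shut) to 1.0 (fully open).
Only numpy, scipy, OpenCV 4.12 (cv2) and the standard library are available. Lean on these libraries where they do the work, as an engineer would, in place of code of your own. Each camera call takes 0.05 s, during which the arm holds its last target. There are 200 camera calls.

## Working session

There is one attempt and no reset: what is moved stays moved. The work goes in short steps, Python scripts to look and compute and a tool call to move; the robot and the scene stay as the last step left them, time stands still between calls to the robot, and variables do not carry over. Pictures are saved under pics/ and viewed, about 8 in all and at most 12, crops included, and the job is handed in when it is done.

Besides the shell and the picture viewer there is one more tool, called after "Request:" in YAML: its name, and indented under it one key for each argument. play_rows: Moves the arm, as the interface text tells. Shift numbers are shares of 2.5 cm and turn numbers shares of 90 degrees, none past 1 either way. Its arguments: {"type":"object","properties":{"targets":{"type":"array"},"newtons":{"type":"number"}},"required":["targets"]}

```bash
mkdir -p pics; ls; python3 - <<'E'
from bench import *
import cv2
s=get_state()
for k in s: print(k,s[k])
for n in ("scene","side"):
    cv2.imwrite(f"pics/{n}0.png",get_image(n)); print(n,calibration(n))
print(calibration("wrist"))
print(grip_point_offset)
E
```

```text
pics
time 0.0
joint_positions [-1.23391383  0.32181027 -0.07005633  1.45169099  0.02257824  1.370792
 -0.05688044]
qd [-0.00214915 -0.0008362   0.00069798  0.00041971 -0.00046652 -0.00072544
 -0.0021273 ]
joint_torque [ 6.22322859e-04 -4.91285205e+01 -4.03271439e-01 -3.12521839e+01
 -6.38020132e-02  4.38769755e-02  1.85271902e-04]
position [0.20606364 0.61588131 0.22146152]
tool_rot [-0.96942614  1.34632053  0.96745721]
ft_force [-0.03194644 -0.42530036 -0.05573603]
torque [ 0.01638769  0.0190157  -0.06110044]
grip_width 1.0011961091135066
scene {'fx': 399.6778646542776, 'fy': 399.6778646542776, 'cx': 278.22759449571214, 'cy': 207.22116102607848, 'rvec': array([ 0.62743946, -2.64732569,  1.13901124]), 'tvec': array([0.48399252, 0.24523081, 0.71839308])}
side {'fx': 499.177021068735, 'fy': 499.177021068735, 'cx': 271.0751083740873, 'cy': 214.63818044597153, 'rvec': array([ 2.04790241, -0.18551217,  0.11313161]), 'tvec': array([-0.52625834,  0.10275057,  0.99681138])}
{'fx': 323.6954501758423, 'fy': 323.6954501758423, 'cx': 281.1908966732888, 'cy': 205.60496121276745, 'hand_eye': array([[ 9.04170843e-04, -2.45572725e-01,  9.69377748e-01,
        -1.62007648e-01],
       [ 8.64361922e-05, -9.69378122e-01, -2.45572901e-01,
         6.67762014e-02],
       [ 9.99999588e-01,  3.05829178e-04, -8.55257063e-04,
        -1.98374899e-04],
       [ 0.00000000e+00,  0.00000000e+00,  0.00000000e+00,
         1.00000000e+00]])}
0.0187
```

View pics/scene0.png

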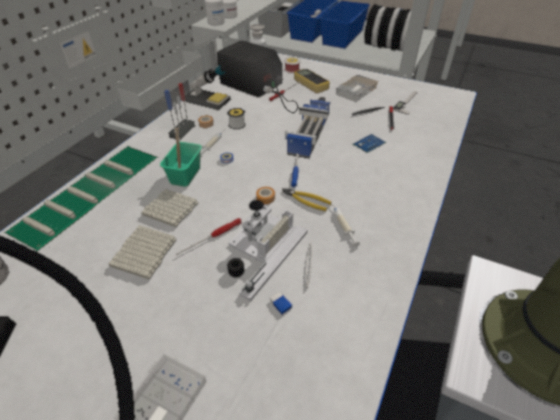

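View pics/side0.png

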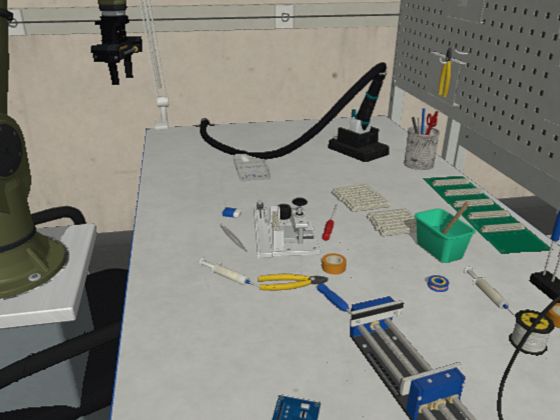

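The scene view shows the feeder with its plunger cap at (257,204), the loupe at (235,267), the end stop near (250,287) and the ledge running from (247,296) to (306,231). In the side view the cap is at (299,201). I'll triangulate and get the feeder axes.

```bash
cat > h.py <<'E'
import numpy as np, cv2
from bench import *
from scipy.spatial.transform import Rotation as R
def cam(n,st=None):
    c=calibration(n); K=np.array([[c['fx'],0,c['cx']],[0,c['fy'],c['cy']],[0,0,1]])
    if n=='wrist':
        st=st or get_state(); T=np.eye(4); T[:3,:3]=R.from_rotvec(st['tool_rot']).as_matrix(); T[:3,3]=st['position']
        M=np.linalg.inv(T@c['hand_eye']); return K,M[:3,:3],M[:3,3]
    return K,R.from_rotvec(c['rvec']).as_matrix(),np.array(c['tvec'])
def ray(C,p):
    K,r,t=C; d=r.T@np.linalg.solve(K,[p[0],p[1],1]); return -r.T@t,d/np.linalg.norm(d)
def onplane(C,p,z):
    o,d=ray(C,p); return o+d*(z-o[2])/d[2]
def tri(C1,p1,C2,p2):
    o,d=ray(C1,p1);q,e=ray(C2,p2)
    a,b=np.linalg.lstsq(np.stack([d,-e],1),q-o,rcond=None)[0]
    return (o+a*d+q+b*e)/2,np.linalg.norm(o+a*d-q-b*e)
def proj(C,X):
    K,r,t=C; x=K@(r@np.asarray(X)+t); return x[:2]/x[2]
E
python3 - <<'E'
from h import *
S,D=cam('scene'),cam('side')
print('cap',tri(S,(257,204),D,(299,201)))
a=onplane(S,(247,296),.01);b=onplane(S,(306,231),.01);print(a,b,np.linalg.norm(a-b))
print('loupe',tri(S,(235,264),D,(285,207)))
s=get_state();print(R.from_rotvec(s['tool_rot']).as_matrix().round(3))
i=cv2.imread('pics/scene0.png')[180:310,170:350];j=cv2.imread('pics/side0.png')[185:290,190:360]
i=cv2.resize(i,None,fx=4.4,fy=4.4,interpolation=cv2.INTER_CUBIC)[:,:]
cv2.imwrite('pics/c1.png',i)
print(i.shape)
E
```

```text
cap (array([ 0.59404041, -0.00350095,  0.09454903]), np.float64(0.0007404032016567727))
[0.53044884 0.1596304  0.01      ] [ 0.4979347  -0.05210943  0.01      ] 0.21422167172539847
loupe (array([0.58766157, 0.11044648, 0.02361187]), np.float64(0.002011195474529267))
[[-0.    -0.948  0.317]
 [-0.002  0.317  0.948]
 [-1.    -0.    -0.002]]
(572, 792, 3)
```

View pics/c1.png

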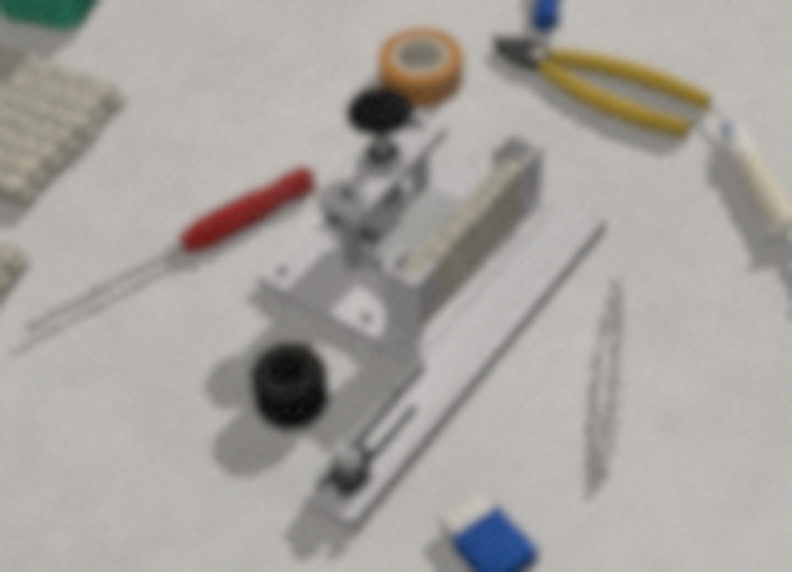

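```bash
python3 - <<'E'
from h import *
S,D=cam('scene'),cam('side')
for z in (0,.1,.2,.3):
    for p in ((203,122),(260,158),(330,125)):
        X=onplane(D,p,z); print(z,p,X.round(3),proj(S,X).round())
c=tri(S,(256.4,205),D,(299,201))[0];print(c)
a=onplane(S,(249.5,300.5),.013);b=onplane(S,(307.5,231),.013);u=(a-b);print(a,b,np.linalg.norm(u),np.degrees(np.arctan2(-u[0],u[1])))
E
```

```text
0 (203, 122) [0.443 0.893 0.   ] [-156. 1117.]
0 (260, 158) [0.591 0.495 0.   ] [ 99. 455.]
0 (330, 125) [0.894 0.774 0.   ] [-235.  554.]
0.1 (203, 122) [0.429 0.567 0.1  ] [132. 572.]
0.1 (260, 158) [0.551 0.24  0.1  ] [209. 297.]
0.1 (330, 125) [0.799 0.469 0.1  ] [-10. 349.]
0.2 (203, 122) [0.415 0.241 0.2  ] [280. 293.]
0.2 (260, 158) [ 0.51  -0.014  0.2  ] [296. 173.]
0.2 (330, 125) [0.704 0.165 0.2  ] [154. 200.]
0.3 (203, 122) [ 0.402 -0.085  0.3  ] [370. 123.]
0.3 (260, 158) [ 0.47  -0.268  0.3  ] [365.  74.]
0.3 (330, 125) [ 0.609 -0.14   0.3  ] [279.  86.]
[ 0.59446998 -0.00131532  0.09338228]
[0.51974555 0.16805792 0.013     ] [ 0.49384269 -0.05098876  0.013     ] 0.22057290746516714 -6.744061942707856
```

Request:
play_rows:
  targets:
    - {"claw": 1,"linear": [0,-0.4,-0.5],"rotation": [-0.055,0,0]}
    - {"claw": 1,"linear": [0,-0.6,-0.7],"rotation": [-0.055,0,0]}
    - {"claw": 1,"linear": [0,-0.8,-0.95],"rotation": [0,0,0]}
  newtons: 10

```text
time: 0.35
position: [0.232, 0.5569, 0.2184]
tool_rot: [-1.112, 1.274, 1.115]
ft_force: [1.0, 0.1, 0.5]
grip_width: 0.854
```

Request:
play_rows:
  targets:
    - {"claw": 1,"linear": [0,-0.8,-0.95],"rotation": [0,0,0]}
    - {"claw": 1,"linear": [0,-0.8,-0.95],"rotation": [0,0,0]}
    - {"claw": 1,"linear": [0,-0.8,-0.95],"rotation": [0,0,0]}
    - {"claw": 1,"linear": [0,-0.8,-0.95],"rotation": [0,0,0]}
    - {"claw": 1,"linear": [0,-0.8,-0.95],"rotation": [0,0,0]}
    - {"claw": 1,"linear": [0,-0.8,-0.95],"rotation": [0,0,0]}
    - {"claw": 1,"linear": [0,-0.8,-0.95],"rotation": [0,0,0]}
    - {"claw": 1,"linear": [0,-0.8,-0.95],"rotation": [0,0,0]}
    - {"claw": 1,"linear": [0,-0.8,-0.95],"rotation": [0,0,0]}
    - {"claw": 1,"linear": [0,-0.8,-0.95],"rotation": [0,0,0]}

```text
time: 1.18
position: [0.4029, 0.2809, 0.2135]
tool_rot: [-1.119, 1.28, 1.121]
ft_force: [-0.2, 1.0, 1.2]
grip_width: 0.091
```

Request:
play_rows:
  targets:
    - {"claw": 1,"linear": [0,-0.8,-0.95],"rotation": [0,0,0]}
    - {"claw": 1,"linear": [0,-0.8,-0.95],"rotation": [0,0,0]}
    - {"claw": 1,"linear": [0,-0.8,-0.95],"rotation": [0,0,0]}
    - {"claw": 1,"linear": [0,-0.8,-0.95],"rotation": [0,0,0]}
    - {"claw": 1,"linear": [0,-0.8,-0.95],"rotation": [0,0,0]}
    - {"claw": 1,"linear": [0,-0.8,-0.95],"rotation": [0,0,0]}
    - {"claw": 1,"linear": [0,-0.8,-0.95],"rotation": [0,0,0]}
    - {"claw": 1,"linear": [0,-0.8,-0.95],"rotation": [0,0,0]}
    - {"claw": 1,"linear": [0,-0.4,-0.4],"rotation": [0,0,0]}
    - {"claw": 1,"linear": [0,0,0],"rotation": [0,0,0]}

```text
time: 2.02
position: [0.5519, 0.0397, 0.2109]
tool_rot: [-1.113, 1.289, 1.112]
ft_force: [-1.0, 0.1, -0.0]
grip_width: 0.007
```

```bash
python3 - <<'E'
from h import *
import pickle
s=get_state(); i=get_image('wrist'); cv2.imwrite('pics/w1.png',i); pickle.dump(s,open('w1.pkl','wb'))
print(s['position'],s['tool_rot'],s['ft_force'],s['qd'].round(3)); print(R.from_rotvec(s['tool_rot']).as_matrix().round(3))
E
```

```text
[0.55186329 0.03971389 0.21085062] [-1.11346147  1.28919417  1.11228257] [-1.04875451  0.08851161 -0.04014076] [ 0.022 -0.002 -0.005  0.012  0.002  0.013 -0.013]
[[-0.014 -0.991  0.134]
 [-0.013  0.134  0.991]
 [-1.     0.012 -0.015]]
```

View pics/w1.png

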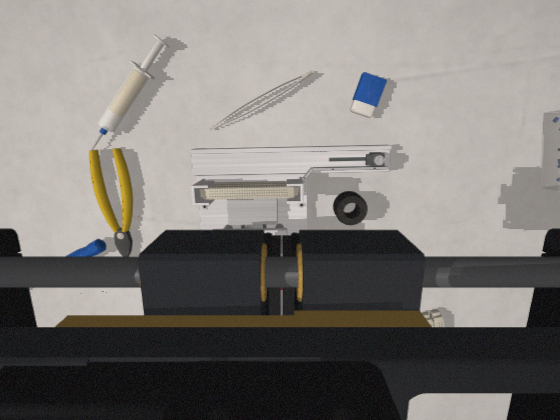

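The wrist view shows the ledge running from x≈192 to x≈389 at row ~150, the magazine between (194,180) and (304,207), the stop screw at about (377,159) and the loupe at (350,208). Zooming in for edges.

```bash
python3 - <<'E'
from h import *
i=cv2.imread('pics/w1.png')[138:238,182:402]
cv2.imwrite('pics/c2.png',cv2.resize(i,None,fx=3.6,fy=3.6,interpolation=cv2.INTER_CUBIC))
E
```

```text
(no output)
```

View pics/c2.png

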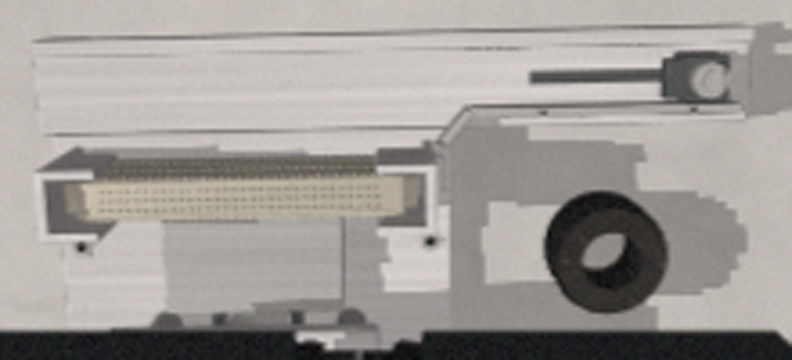

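```bash
python3 - <<'E'
from h import *
import pickle
s=pickle.load(open('w1.pkl','rb')); W=cam('wrist',s)
f=lambda p:(182+p[0]/3.6,138+p[1]/3.6)
L=onplane(W,f((35,40)),.013);Rr=onplane(W,f((752,25)),.013)
u=Rr-L;print(L,Rr,np.linalg.norm(u)); u/=np.linalg.norm(u)
m1=onplane(W,f((38,172)),.054);m2=onplane(W,f((438,165)),.054);print('mag',m1,m2,np.linalg.norm(m1-m2))
v=(m2-m1)/np.linalg.norm(m2-m1);print('yaw',np.degrees(np.arctan2(-u[0],u[1])),np.degrees(np.arctan2(-v[0],v[1])))
ex=np.array([u[1],-u[0],0])
print('origin by ledge',L+u*.067+ex*.043, 'by mag',(m1+m2)/2+ex*.010)
o=(L+Rr)/2-u*.044+ex*.043;o[2]=0
print('o',o,'cap',o+ex*.049)
st=onplane(W,f((711,78)),.032);d=st-o;print('stop',d@ex,d@u)
st=onplane(W,f((665,78)),.024);d=st-o;print('stop nose',d@ex,d@u)
E
```

```text
[ 0.49664473 -0.05598611  0.013     ] [0.52119302 0.16119802 0.013     ] 0.21856706805145393
mag [ 0.53150108 -0.05024371  0.054     ] [0.5441595  0.06061665 0.054     ] 0.11158071070419412
yaw -6.448764740018779 -6.514019048638148
origin by ledge [0.54689774 0.00576043 0.013     ] by mag [0.54776702 0.00406333 0.054     ]
o [0.54670495 0.00405482 0.        ] cap [ 0.59539491 -0.0014486   0.        ]
stop -0.029175341361747875 0.13632397224965234
stop nose -0.028639452616666956 0.12498142021283715
```

Request:
play_rows:
  targets:
    - {"claw": 1,"linear": [0.4,-0.48,-0.36],"rotation": [-0.013,-0.008,-0.009]}
    - {"claw": 1,"linear": [0.6,-0.48,-0.36],"rotation": [0,0,0]}
    - {"claw": 1,"linear": [0.8,-0.48,-0.36],"rotation": [0,0,0]}
    - {"claw": 1,"linear": [0.8,-0.48,-0.36],"rotation": [0,0,0]}
    - {"claw": 1,"linear": [0.6,0,0],"rotation": [0,0,0]}
    - {"claw": 1,"linear": [0.3,0,0],"rotation": [0,0,0]}
    - {"claw": 1,"linear": [0,0,0],"rotation": [0,0,0]}

```text
time: 2.65
position: [0.5924, 0.0116, 0.1192]
tool_rot: [-1.13, 1.25, 1.141]
ft_force: [0.3, 0.0, 0.3]
grip_width: 0.001
```

```bash
python3 - <<'E'
from h import *
s=get_state(); print(s['position'],s['ft_force']); print(R.from_rotvec(s['tool_rot']).as_matrix().round(3))
E
```

```text
[0.59235278 0.01164176 0.11918693] [0.26678328 0.02889541 0.28747032]
[[-0.002 -0.995  0.098]
 [ 0.007  0.098  0.995]
 [-1.     0.002  0.007]]
```

Request:
play_rows:
  targets:
    - {"claw": 1,"linear": [0.1,-0.15,-0.5],"rotation": [0.008,0,0]}
    - {"claw": 1,"linear": [0,0,0],"rotation": [0,0,0]}
    - {"claw": 1,"linear": [0.2,0,0],"rotation": [0,0,0]}
    - {"claw": 1,"linear": [0,0,0],"rotation": [0,0,0]}

```text
time: 2.98
position: [0.5949, 0.0016, 0.1131]
tool_rot: [-1.122, 1.251, 1.135]
ft_force: [-0.7, -0.2, -0.7]
grip_width: 0.006
```

Request:
play_rows:
  targets:
    - {"claw": 1,"linear": [0.3,0,-0.12],"rotation": [0,0,0]}
    - {"claw": 1,"linear": [0.3,0,0],"rotation": [0,0,0]}
    - {"claw": 1,"linear": [0.3,0,0],"rotation": [0,0,0]}
    - {"claw": 1,"linear": [0.2,0,0],"rotation": [0,0,0]}
    - {"claw": 1,"linear": [0.2,0,0],"rotation": [0,0,0]}

```text
time: 3.4
position: [0.5969, -0.0006, 0.0826]
tool_rot: [-1.124, 1.245, 1.132]
ft_force: [-2.0, -1.0, 7.0]
grip_width: 0.005
```

Request:
play_rows:
  targets:
    - {"claw": 1,"linear": [0.2,0,0],"rotation": [0,0,0]}
    - {"claw": 1,"linear": [0.2,0,0],"rotation": [0,0,0]}

```text
time: 3.57
position: [0.5974, -0.0007, 0.0772]
tool_rot: [-1.122, 1.244, 1.133]
ft_force: [-20.2, -0.0, 57.8]
grip_width: 0.006
```

The plunger is on its stop: z is 0.077 and the force has jumped. Releasing straight up.

Request:
play_rows:
  targets:
    - {"claw": 1,"linear": [-0.3,0,0],"rotation": [0,0,0]}
    - {"claw": 1,"linear": [-0.8,0,0],"rotation": [0,0,0]}
    - {"claw": 1,"linear": [-1,0,0],"rotation": [0,0,0]}
    - {"claw": 1,"linear": [-1,0,0],"rotation": [0,0,0]}
    - {"claw": 1,"linear": [-1,0,-0.5],"rotation": [0,0,0]}
    - {"claw": 1,"linear": [-0.5,0.3,-1],"rotation": [0,0,0]}
    - {"claw": 1,"linear": [0,0.6,-1],"rotation": [0,0,0]}
    - {"claw": 1,"linear": [0,0.3,-0.3],"rotation": [0,0,0]}
    - {"claw": 1,"linear": [0,0,0],"rotation": [0,0,0]}

```text
time: 4.32
position: [0.5589, -0.0686, 0.1942]
tool_rot: [-1.124, 1.241, 1.137]
ft_force: [0.4, 0.6, -0.2]
grip_width: 0.005
```

```bash
python3 - <<'E'
from h import *
import pickle
s=get_state(); i=get_image('wrist'); cv2.imwrite('pics/w2.png',i); pickle.dump(s,open('w2.pkl','wb'))
print(s['time'],s['position'],s['ft_force']); print(R.from_rotvec(s['tool_rot']).as_matrix().round(3))
W=cam('wrist',s)
o=np.array([.547,.0043,0]);u=np.array([np.sin(np.radians(6.5)),np.cos(np.radians(6.5)),0]);ex=np.array([u[1],-u[0],0])
P=np.array([proj(W,o+ex*x+u*y+[0,0,.01]) for x in(-.043,.0) for y in(-.067,.155)]);print(P)
x0,y0=(P.min(0)-20).astype(int).clip(0);x1,y1=(P.max(0)+20).astype(int)
k=760/(min(x1,560)-x0);print(x0,y0,k);cv2.imwrite('pics/c3.png',cv2.resize(i[y0:y1,x0:x1],None,fx=k,fy=k,interpolation=cv2.INTER_CUBIC)[:600])
E
```

```text
4.3167 [ 0.55893762 -0.06862679  0.19423249] [ 0.3514445   0.6386768  -0.17755601]
[[ 0.005 -0.995  0.102]
 [ 0.015  0.102  0.995]
 [-1.    -0.004  0.016]]
[[283.51350665 126.70640359]
 [494.80197272 129.05979764]
 [283.0003627  167.99596555]
 [487.84696008 169.83228137]]
263 106 3.0278884462151394
```

View pics/c3.png

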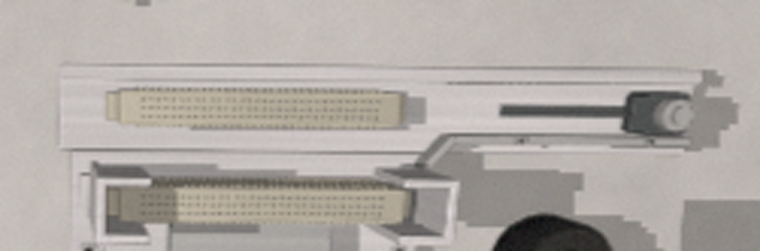

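The single connector lies straight on the ledge, with its left ear end at crop (106,107), which is feeder y ≈ -52 mm. The next one has dropped and the pocket is free. Going down behind its -y end.

Request:
play_rows:
  targets:
    - {"claw": 1,"linear": [0,0.5,-0.1],"rotation": [0.007,0.0096,0.003]}
    - {"claw": 1,"linear": [0.3,0.7,-0.15],"rotation": [0,0,0]}
    - {"claw": 1,"linear": [0.8,0.6,-0.1],"rotation": [0,0,0]}
    - {"claw": 1,"linear": [0.9,0,0],"rotation": [0,0,0]}
    - {"claw": 1,"linear": [0.8,0,0],"rotation": [0,0,0]}
    - {"claw": 1,"linear": [0.5,0,0],"rotation": [0,0,0]}
    - {"claw": 1,"linear": [0,0,0],"rotation": [0,0,0]}
    - {"claw": 1,"linear": [0,0,0],"rotation": [0,0,0]}

```text
time: 5.03
position: [0.5148, -0.0583, 0.1027]
tool_rot: [-1.131, 1.256, 1.14]
ft_force: [0.6, -0.5, 0.6]
grip_width: 0.007
```

```bash
cat >> h.py <<'E'
o=np.array([.547,.0043,0]);u=np.array([np.sin(np.radians(6.5)),np.cos(np.radians(6.5)),0]);ex=np.array([u[1],-u[0],0])
def rep():
    s=get_state();d=s['position']-o;M=R.from_rotvec(s['tool_rot']).as_matrix()
    print(s['time'],'feeder mm',(np.array([d@ex,d@u,d[2]])*1e3).round(1),'F',s['ft_force'].round(1));print(M.round(3))
E
python3 -c "from h import *;rep()"
```

```text
5.0333 feeder mm [-24.9 -65.9 102.7] F [ 0.6 -0.5  0.6]
[[-0.005 -0.995  0.1  ]
 [ 0.004  0.1    0.995]
 [-1.     0.005  0.003]]
```

Request:
play_rows:
  targets:
    - {"claw": 1,"linear": [0,0.08,-0.56],"rotation": [0.008,0,0]}
    - {"claw": 1,"linear": [0.4,0,0],"rotation": [0,0,0]}
    - {"claw": 1,"linear": [0.7,0,0],"rotation": [0,0,0]}
    - {"claw": 1,"linear": [0.7,0,0],"rotation": [0,0,0]}
    - {"claw": 1,"linear": [0.5,0,0],"rotation": [0,0,0]}
    - {"claw": 1,"linear": [0.2,0,0],"rotation": [0,0,0]}
    - {"claw": 1,"linear": [0,0,0],"rotation": [0,0,0]}

```text
time: 5.62
position: [0.5163, -0.0732, 0.0403]
tool_rot: [-1.125, 1.255, 1.123]
ft_force: [0.6, -0.7, -0.8]
grip_width: 0.007
```

```bash
python3 -c "from h import *;rep()"
```

```text
5.6167 feeder mm [-21.7 -80.5  40.3] F [ 0.6 -0.7 -0.8]
[[ 0.005 -0.994  0.113]
 [ 0.003  0.113  0.994]
 [-1.    -0.005  0.004]]
```

Request:
play_rows:
  targets:
    - {"claw": 1,"linear": [0,0.22,0],"rotation": [0,0,0]}
    - {"claw": 1,"linear": [0.3,0,0],"rotation": [0,0,0]}
    - {"claw": 1,"linear": [0.3,0,0],"rotation": [0,0,0]}
    - {"claw": 1,"linear": [0.2,0,0],"rotation": [0,0,0]}
    - {"claw": 1,"linear": [0,0,0],"rotation": [0,0,0]}
    - {"claw": 1,"linear": [0,0,0],"rotation": [0,0,0]}

```text
time: 6.12
position: [0.5127, -0.073, 0.021]
tool_rot: [-1.126, 1.251, 1.12]
ft_force: [-0.3, 0.1, 0.0]
grip_width: 0.005
```

```bash
python3 -c "from h import *;rep()"
```

```text
6.1167 feeder mm [-25.4 -80.7  21. ] F [-0.3  0.1  0. ]
[[ 0.01  -0.993  0.114]
 [ 0.004  0.114  0.993]
 [-1.    -0.01   0.005]]
```

Request:
play_rows:
  targets:
    - {"claw": 1,"linear": [0.22,0.05,0],"rotation": [0,0,0]}
    - {"claw": 1,"linear": [0,0,0],"rotation": [0,0,0]}
    - {"claw": 1,"linear": [0,0,0.2],"rotation": [0,0,0]}
    - {"claw": 1,"linear": [0,0,0.2],"rotation": [0,0,0]}
    - {"claw": 1,"linear": [0,0,0.2],"rotation": [0,0,0]}
    - {"claw": 1,"linear": [0,0,0.2],"rotation": [0,0,0]}
    - {"claw": 1,"linear": [0,0,0.2],"rotation": [0,0,0]}
    - {"claw": 1,"linear": [0,0,0.2],"rotation": [0,0,0]}

```text
time: 6.78
position: [0.5159, -0.0405, 0.0159]
tool_rot: [-1.126, 1.25, 1.118]
ft_force: [-0.3, -0.3, 1.4]
grip_width: 0.009
```

```bash
python3 - <<'E'
from h import *
rep()
s=get_state(); i=get_image('wrist');W=cam('wrist',s)
print(proj(W,o-ex*.029-u*.067+[0,0,.01]),proj(W,o-ex*.029+u*.155+[0,0,.01]))
cv2.imwrite('pics/w3.png',i)
E
```

```text
6.7833 feeder mm [-25.8 -48.1  15.9] F [-0.3 -0.3  1.4]
[[ 0.012 -0.993  0.115]
 [ 0.004  0.115  0.993]
 [-1.    -0.011  0.005]]
[247.35015255 242.73053716] [648.76868996 241.49241966]
```

View pics/w3.png

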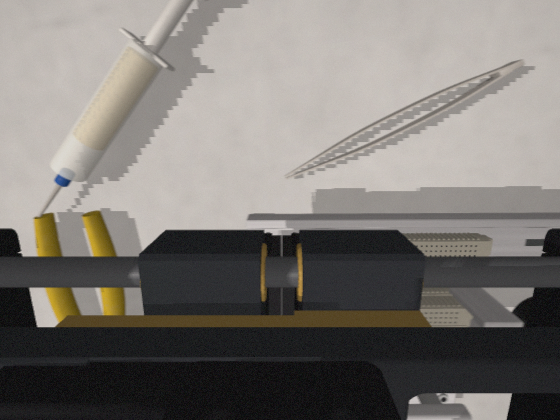

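The view shows the connector pushed straight along the ledge, with its leading bar end at (490,245). Carrying on.

Request:
play_rows:
  targets:
    - {"claw": 1,"linear": [0.03,0.03,0.2],"rotation": [0,0,0]}
    - {"claw": 1,"linear": [0,0,0.2],"rotation": [0,0,0]}
    - {"claw": 1,"linear": [0,0,0.2],"rotation": [0,0,0]}
    - {"claw": 1,"linear": [0,0,0.2],"rotation": [0,0,0]}
    - {"claw": 1,"linear": [0,0,0.2],"rotation": [0,0,0]}
    - {"claw": 1,"linear": [0,0,0.2],"rotation": [0,0,0]}
    - {"claw": 1,"linear": [0,0,0.2],"rotation": [0,0,0]}
    - {"claw": 1,"linear": [0,0,0.15],"rotation": [0,0,0]}

```text
time: 7.5
position: [0.5202, 0.0035, 0.0154]
tool_rot: [-1.127, 1.248, 1.119]
ft_force: [-0.2, 1.0, -1.0]
grip_width: 0.007
```

```bash
python3 - <<'E'
from h import *
rep()
s=get_state(); i=get_image('wrist');W=cam('wrist',s)
def fy(p,z): d=onplane(W,p,z)-o; return (d@ex,d@u)
print([ (y,proj(W,o-ex*.029+u*y+[0,0,.023]).round()) for y in (.1,.11,.1245)])
cv2.imwrite('pics/w4.png',cv2.resize(i[180:300,400:],None,fx=4,fy=4,interpolation=cv2.INTER_CUBIC))
E
```

```text
7.5 feeder mm [-26.6  -3.8  15.4] F [-0.2  1.  -1. ]
[[ 0.012 -0.993  0.113]
 [ 0.004  0.113  0.994]
 [-1.    -0.011  0.006]]
[(0.1, array([484., 253.])), (0.11, array([504., 253.])), (0.1245, array([532., 253.]))]
```

View pics/w4.png

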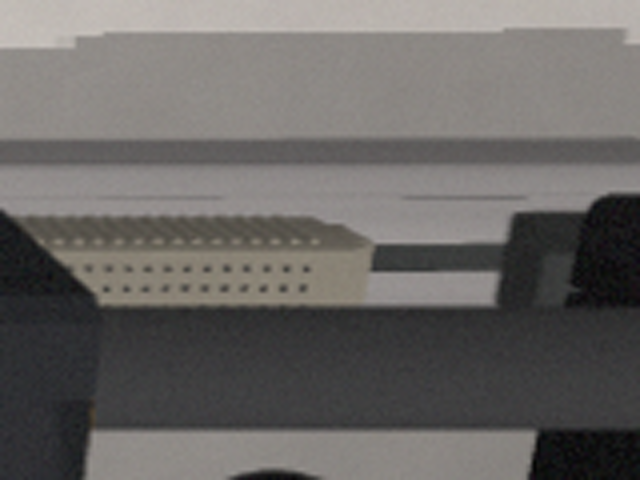

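The bar end at (492,245) is about 17 mm short of the stop, whose edge is at px 525. The connector is straight inside the pocket. Approaching slowly.

Request:
play_rows:
  targets:
    - {"claw": 1,"linear": [0,0,0.12],"rotation": [0,0,0]}
    - {"claw": 1,"linear": [0,0,0.12],"rotation": [0,0,0]}
    - {"claw": 1,"linear": [0,0,0.12],"rotation": [0,0,0]}
    - {"claw": 1,"linear": [0,0,0.1],"rotation": [0,0,0]}
    - {"claw": 1,"linear": [0,0,0.06],"rotation": [0,0,0]}

```text
time: 7.97
position: [0.5219, 0.0182, 0.0155]
tool_rot: [-1.127, 1.248, 1.12]
ft_force: [-0.9, 0.2, -0.3]
grip_width: 0.005
```

Request:
play_rows:
  targets:
    - {"claw": 1,"linear": [0,0,0.06],"rotation": [0,0,0]}
    - {"claw": 1,"linear": [0,0,0.06],"rotation": [0,0,0]}

```text
time: 8.13
position: [0.5222, 0.0214, 0.0155]
tool_rot: [-1.127, 1.248, 1.119]
ft_force: [0.8, 0.1, 0.7]
grip_width: 0.004
```

Request:
play_rows:
  targets:
    - {"claw": 1,"linear": [0,0,0.05],"rotation": [0,0,0]}

```text
time: 8.22
position: [0.5224, 0.0227, 0.0155]
tool_rot: [-1.127, 1.249, 1.119]
ft_force: [0.1, -0.0, -0.3]
grip_width: 0.004
```

Request:
play_rows:
  targets:
    - {"claw": 1,"linear": [0,0,0.05],"rotation": [0,0,0]}

```text
time: 8.3
position: [0.5225, 0.024, 0.0155]
tool_rot: [-1.127, 1.249, 1.119]
ft_force: [-0.2, 0.7, -0.5]
grip_width: 0.008
```

```bash
python3 - <<'E'
from h import *
rep()
i=get_image('wrist')
cv2.imwrite('pics/w5.png',cv2.resize(i[180:300,400:],None,fx=4,fy=4,interpolation=cv2.INTER_CUBIC))
E
```

```text
8.3 feeder mm [-26.6  16.8  15.5] F [-0.2  0.7 -0.5]
[[ 0.012 -0.994  0.113]
 [ 0.004  0.113  0.994]
 [-1.    -0.011  0.006]]
```

View pics/w5.png

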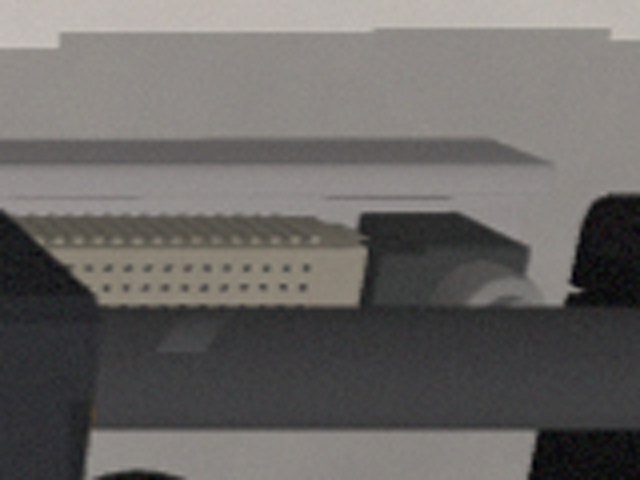

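The bar end (crop ~366,245) now appears to meet the nose, but the force is still at noise level. Nudging until force registers.

Request:
play_rows:
  targets:
    - {"claw": 1,"linear": [0,0,0.04],"rotation": [0,0,0]}

```text
time: 8.43
position: [0.5226, 0.0245, 0.0154]
tool_rot: [-1.128, 1.249, 1.119]
ft_force: [0.4, -2.3, 0.3]
grip_width: 0.007
```

Request:
play_rows:
  targets:
    - {"claw": 1,"linear": [0,0,0.04],"rotation": [0,0,0]}

```text
time: 8.52
position: [0.5226, 0.0244, 0.0154]
tool_rot: [-1.128, 1.251, 1.118]
ft_force: [-0.1, -2.0, 1.9]
grip_width: -0.001
```

Request:
play_rows:
  targets:
    - {"claw": 1,"linear": [0,0,0.06],"rotation": [0,0,0]}
    - {"claw": 1,"linear": [0,0,0.06],"rotation": [0,0,0]}

```text
time: 8.68
position: [0.5226, 0.0246, 0.0154]
tool_rot: [-1.129, 1.254, 1.116]
ft_force: [-0.8, -5.8, 0.8]
grip_width: 0.006
```

Stalled, with reaction force rising to 5.8 N, so it is seated. Now I retreat along -y and then go up. The lift needs no sideways shift.

Request:
play_rows:
  targets:
    - {"claw": 1,"linear": [0,0,-0.1],"rotation": [0,0,0]}
    - {"claw": 1,"linear": [0,0,-0.3],"rotation": [0,0,0]}
    - {"claw": 1,"linear": [0,0,-0.3],"rotation": [0,0,0]}
    - {"claw": 1,"linear": [-0.2,0,0],"rotation": [0,0,0]}
    - {"claw": 1,"linear": [-0.6,0,0],"rotation": [0,0,0]}
    - {"claw": 1,"linear": [-1,0,0],"rotation": [0,0,0]}
    - {"claw": 1,"linear": [-1,0,0],"rotation": [0,0,0]}
    - {"claw": 1,"linear": [-1,0,0],"rotation": [0,0,0]}
    - {"claw": 1,"linear": [-1,0,0],"rotation": [0,0,0]}

```text
time: 9.43
position: [0.5142, 0.008, 0.1353]
tool_rot: [-1.12, 1.261, 1.125]
ft_force: [0.8, 0.1, -0.7]
grip_width: 0.008
```

Request:
play_rows:
  targets:
    - {"claw": 1,"linear": [-1,0,0],"rotation": [0,0,0]}
    - {"claw": 1,"linear": [-0.8,0,0],"rotation": [0,0,0]}
    - {"claw": 1,"linear": [-0.3,0,0],"rotation": [0,0,0]}
    - {"claw": 1,"linear": [0,0,0],"rotation": [0,0,0]}
    - {"claw": 1,"linear": [0,0,0],"rotation": [0,0,0]}

```text
time: 9.85
position: [0.5172, 0.009, 0.1978]
tool_rot: [-1.121, 1.248, 1.119]
ft_force: [0.7, -0.1, -0.2]
grip_width: 0.005
```

```bash
python3 - <<'E'
from h import *
rep()
s=get_state(); i=get_image('wrist');W=cam('wrist',s)
P=np.array([proj(W,o+ex*x+u*y+[0,0,.01]) for x in(-.043,.0) for y in(-.067,.155)])
x0,y0=(P.min(0)-20).astype(int).clip(0);x1,y1=(P.max(0)+20).astype(int)
k=760/(min(x1,560)-x0);print(x0,y0,k);cv2.imwrite('pics/c6.png',cv2.resize(i[y0:y1,x0:x1],None,fx=k,fy=k,interpolation=cv2.INTER_CUBIC)[:600])
E
```

```text
9.85 feeder mm [-30.1   1.3 197.8] F [ 0.7 -0.1 -0.2]
[[ 0.011 -0.993  0.117]
 [ 0.009  0.117  0.993]
 [-1.    -0.01   0.01 ]]
196 152 3.1147540983606556
```

View pics/c6.png

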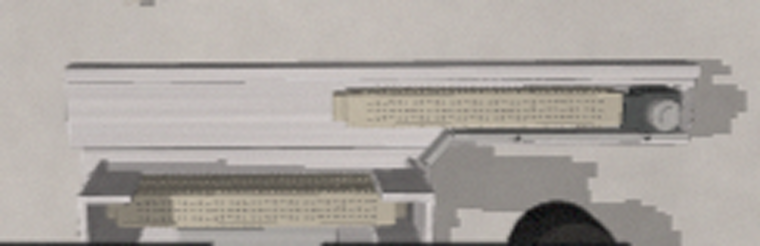

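The connector lies straight in the pocket with its bar end against the stop nose (crop 622,108). The magazine still holds its stack and the arm is clear. Handing in.

```bash
python3 -c "from bench import *;print(close_job())"
```

```text
the job is handed in; nothing more can be done
None
```

I pressed the plunger once onto its stop and let it spring back. It ejected one connector, which I pushed with the closed fingertips along the ledge into the pocket until it met the end stop. I then backed off, lifted clear and handed the job in at about 9.9 s of robot time.

- **Press:** the tool went down to 77 mm and the wrist force peaked at about 58 N, with about 20 N of that sideways. That is more than the plunger needs, but below the 120 N wrist limit. Only the fingertips touched the cap, so I took the 40 N limit for the arm and gripper body as not applying.
- **Seating:** the push stalled at feeder y ≈ 17 mm and the reaction rose from about 2 N to 5.8 N without further movement.
- **Last picture:** after the fingers backed off, the connector lay straight in the pocket against the stop nose, and the magazine still held its stack. The wrist force was at noise level.
- **Not checked:** I did not take a separate final picture of the plunger or of each bystander. That the plunger came back up I infer from the next connector having dropped. The bystanders that showed up in the wrist views were never near the fingers.

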